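Trip test and throttle setting on a fitter's bench

ROBOT

A 7-joint arm with a two-finger parallel gripper is mounted at the origin on the work surface. World frame = base frame: x ahead of the robot, y to its left, z up, the work surface at z = 0. Lengths are in m, angles in rad, forces in N, time in s.
With the tool pointing down it reaches from about 0.4 to 0.9 m from the base axis. Payload 5.6 kg.
Tool frame: the origin (TCP) lies between the finger pads, 19 mm behind the fingertips; this is the grasp point; z points along the fingers, y is the line along which they close (so a half turn about z gives the same grasp; the last joint's range is limited). The gripper opens to 92 mm and grips with 3 to 60 N. Pads are 20 mm wide; open, the fingers measure 128 mm over their backs; the gripper's body (75 mm by 189 mm) begins 69 mm behind the grasp point.
Start: joints at [-1.226, 0.468, -0.012, 1.603, 0.006, 1.071, -0.056], TCP at [0.246, 0.602, 0.233] pointing down, gripper open.
Joint ranges: [-2.53, 2.53], [-0.31, 2.02], [-1.57, 1.55], [0.28, 2.44], [-1.29, 4.43], [0.15, 1.84], [-2.92, 2.92]. Speed limits (rad/s): [2.57, 2.57, 3.14, 3.14, 3.14, 3.14, 3.14].

INTERFACE

Orientations are given as a unit quaternion [x, y, z, w].
In Python, from cell import read_state, get_image, finish_job gives the robot as it stands.
- The arm moves only by the tool servo_tool, never from a script. Its argument "increments" is a list that holds one entry, the list of rows, each a list of 5 numbers: the shift along the tool's x, y, z in cm, then the turn about the tool's z in degrees, then the finger opening in cm, from 0 to 9.19. A call has exactly 10 rows; each row shifts and turns the commanded pose from where the row before left it, along the tool's axes as they then stand; what a row does not reach is not made up. A row lasts 1/8 s, in which the tool goes at most 62.5 mm and 10.7 degrees, less where a joint would pass 70% of its speed; a pose out of reach is approached as far as the arm can. A call with a gripper value outside its range is refused whole. The fingers move at their own pace and stop on an object; "newtons" is the grip in N (left out, the last holds). Time passes only in rows, so rows that do not move let the fingers close, or fill a call up. It gives the time, the measured TCP pose, the force, the opening and the grip force at its end, in the units of the state.
- read_state(): the state, without advancing time (a new reading comes with each control period).
- get_image(name): name is "side" or "top"; returns a dict with "img" (480x640x3 uint8, red, green, blue), "range_z" (480x640 float32, m along the optical axis (not along the pixel's ray), 0 where there is no reading), "fov_y" (degrees; the focal length in pixels is half the picture's height over the tangent of half this angle, whatever the lens; pixels are square), "cx", "cy" (the principal point, pixels), "k1" (the pictures are not rectified: a ray, as slopes to the right and down, at radius r is drawn at 1 + k1 r^2 times it, then the intrinsics apply), "world_from_camera" (4x4, takes a point from camera to world coordinates). Camera axes: x right, y up, looking along -z (the intrinsics and any distortion apply to the point x, -y, -z); pixel columns grow to the right and rows downward; lengths in m; the calibration is good to about 2 mm. A picture is of the moment at which its call begins.
- finish_job(): hands the job in; it is judged then, once.
The state is a dict: "clock": time; "joints": joint angles; "dq": joint speeds; "joint_efforts": joint torques, N m; "tool_pos": TCP position; "eef_rot": TCP orientation; "wrist_force": force on the tool from outside, world axes, zero at the start; "torque": the same for the moment, N m; "width": finger opening in m; "grasp_force": force on a finger pad.
Only numpy, scipy, OpenCV 4.12 (cv2) and the standard library are available. Lean on these libraries where they do the work, as an engineer would, in place of code of your own. Each camera call takes 0.05 s, during which the arm holds its last target. There are 200 camera calls.

TASK

Prove the trip first: press the test button so that the lever drops, then lift the lever back up until it stays up by itself. After that take the upright crank handle of the valve's handwheel, turn the wheel clockwise until it is closed against its stop, back it off exactly two full turns anticlockwise, and finish there still gripping the crank handle, without disturbing the loose things on the bench.

Things in the scene. Friction and masses are not known exactly. Their poses are not given: they have to be found in the camera images.
- trip: Fixed trip unit: a narrow grey box 150 long (its x axis), 52 wide, 65 high, on a dark steel plate 170 x 80 x 8. Origin on the bench under the lever end's half of the box, midway across; x runs from the lever end (x = -45) to the button end (x = +105), z up. It points roughly away from the robot, within 0.3 rad of world +x, and may stand left or right.
- button_top (a point): Centre of the top of the round black test button (28 in diameter), 70 along the trip unit's x, 80 above the bench, 12 proud of its collar; it is pressed straight down. The lever goes over centre at about 4 mm of press, so press it fully.
- test_button (a joint): Press of the test button in m: 0 out, 0.007 fully in; needs about 5 N fully in, and springs back.
- lever_grip (a point): Centre of the lever's black roller grip: a cylinder 26 in diameter, 26 long, flat ends, lying along the trip unit's y axis and spinning freely about it, on a steel rod 10 thick. Pivot at x = -25, z = 50 of the trip unit, roller 90 from it. Raised: 136 above the bench. Dropped: the lever lies level, roller at x = -115, 50 above the bench, nothing below or beside it.
- trip_lever (a joint): Lever angle in rad: 0 raised (against its stop, leaning 0.3 rad past vertical to the button side, where its weight holds it), 0.3 vertical, 1.87 dropped. It swings in the trip unit's x-z plane and falls by its weight on either side of vertical; 90 g.
- valve: Fixed throttle valve: aluminium block 60 x 60 with two brass and steel side ports on a steel plate 100 x 100 x 8, with a dark handwheel on top. Origin on the bench on the wheel's vertical axis, z up.
- wheel (a joint): Handwheel angle in rad: 0 closed against its stop, growing anticlockwise seen from above (opening); 6.283 a turn. At 0 the crank handle lies along the valve's +x axis. Starts about 0.5 to 1.3 turns open. The wheel is 118 over the rim, rim top 95 and highest point 98 above the bench; dry friction of about 1.5 N at the handle, it stays where it is left.
- spinner: Crank handle: an upright black round post, 20 in diameter and 50 tall, standing on the wheel 45 from the wheel's axis; it spins freely about its own axis, so a gripper can keep its yaw while going round. Origin at the centre of its foot, 98 above the bench (its top is at 148).
- bored_block: Loose steel block 50 x 70 x 30 with two holes; bystander. Origin under its centre.
- tin: Loose tin 72 in diameter, 85 tall; bystander. Origin under its centre.
- spanner: Loose spanner 160 long lying flat; bystander. Origin under its middle.
Mind the look-alikes: they are no part of the job. Leave any pink look-alike of the trip alone. Leave any pink look-alike of the valve alone.

How it is judged:
On the way, in this order (a step that is already met when the one before it is completed fails the run):
1. the test button is being pressed (value of joint test_button above 0.003 m).
2. the lever has dropped (value of joint trip_lever above 1.6 rad), for 0.1 s.
3. the lever is up again, held by itself (value of joint trip_lever below 0.1 rad and contact force between the fingers and trip below 0.2 N), for 0.2 s.
4. the wheel is closed against its stop (value of joint wheel below 0.08 rad), for 0.1 s.
At the end, for the whole second after the job is handed in: The wheel stands two turns (12.57 rad, within 0.2 rad) open from its stop, the fingers still grip the crank handle (over 5 N, tool point within 20 mm of the handle's axis), the lever is up (within 0.1 rad of its stop) and the test button is out (value of joint wheel between 12.366 and 12.766 rad and contact force between the fingers and spinner above 5 N and horizontal distance between the grasp point and spinner below 0.02 m and value of joint trip_lever below 0.1 rad and value of joint test_button below 0.001 m); the arm keeps its last pose, push and grip.
It fails at once if a loose thing on the bench is moved by more than 25 mm (distance of any of bored_block, tin, spanner from where it was at the start of the episode above 0.025 m).
It also fails if it takes over 72 s, if anything falls off the work surface, if the arm or the gripper's body presses on something with over 40 N, if the wrist force passes 120 N, or if a joint passes its speed limit or range.

## Working session

There is one attempt and no reset: what is moved stays moved. The work goes in short steps, Python scripts to look and compute and a tool call to move; the robot and the scene stay as the last step left them, time stands still between calls to the robot, and variables do not carry over. Pictures are saved under pics/ and viewed, at most 10 in all, crops included, and the job is handed in when it is done.

Besides the shell and the picture viewer there is one more tool, called by a JSON object that holds its "fn" and its "kwargs". servo_tool: Moves the arm, as the interface text tells. Its arguments: {"type":"object","properties":{"increments":{"type":"array"},"newtons":{"type":"number"}},"required":["increments"]}

```bash
mkdir -p pics
cat > h.py <<'E'
import numpy as np,cv2
from cell import read_state,get_image,finish_job
def K(d):
    f=240/np.tan(np.radians(d['fov_y'])/2); return f
def ray(d,u,v):
    f=K(d); p=np.array([(u-d['cx'])/f,(v-d['cy'])/f]); q=p.copy()
    for _ in range(30): q=p/(1+d['k1']*(q@q))
    T=np.array(d['world_from_camera']); return T[:3,3],T[:3,:3]@np.array([q[0],-q[1],-1])
def onplane(d,u,v,z):
    o,r=ray(d,u,v); return o+r*(z-o[2])/r[2]
def cloud(d):
    f=K(d); v,u=np.mgrid[:480,:640]; p=np.stack([(u-d['cx'])/f,(v-d['cy'])/f],-1); q=p.copy()
    for _ in range(30): q=p/(1+d['k1']*(q**2).sum(-1,keepdims=True))
    z=d['range_z'][...,None]; T=np.array(d['world_from_camera'])
    P=np.concatenate([q*z,-z],-1); P[...,1]*=-1
    return P@T[:3,:3].T+T[:3,3]
def save(d,n): cv2.imwrite(n,d['img'][...,::-1])
E
python3 - <<'E'
from h import *
s=read_state();print(s)
for n in('top','side'):
    d=get_image(n);save(d,f'pics/{n}0.png');np.save(f'{n}0.npy',d,allow_pickle=True)
    print(n,d['fov_y'],d['k1'],np.round(d['world_from_camera'],3).tolist())
E
```

```text
{'clock': 0.0, 'joints': array([-1.22600074,  0.46836192, -0.01157971,  1.6036124 ,  0.00601057,
        1.07138399, -0.05628153]), 'dq': array([-1.38258483e-03,  4.35658743e-05, -4.95984080e-04, -1.04051090e-03,
        3.50755434e-04,  1.54071964e-03, -2.23727389e-03]), 'joint_efforts': array([-2.75511957e-04, -5.20572996e+01, -1.25410969e-02, -2.43749338e+01,
       -5.66471647e-02,  1.73963205e-02,  1.92548714e-04]), 'tool_pos': array([0.24567043, 0.60120127, 0.23235485]), 'eef_rot': array([ 1.92715015e-01,  9.81254388e-01, -8.60431334e-04, -9.68844832e-05]), 'wrist_force': array([-0.7557898 , -0.48248297, -0.87178952]), 'torque': array([ 0.08648812,  0.05015735, -0.02061268]), 'grasp_force': 0.0, 'width': 0.09196151296574828}
top 52.606146887180145 -0.01317050448586915 [[-0.007, 0.999, -0.049, 0.536], [-1.0, -0.007, -0.003, -0.047], [-0.003, 0.049, 0.999, 0.96], [0.0, 0.0, 0.0, 1.0]]
side 52.882049275188535 -0.022156901566038188 [[-0.751, 0.416, -0.513, 0.177], [-0.66, -0.46, 0.594, 0.443], [0.011, 0.785, 0.62, 0.6], [0.0, 0.0, 0.0, 1.0]]
```

View pics/top0.png

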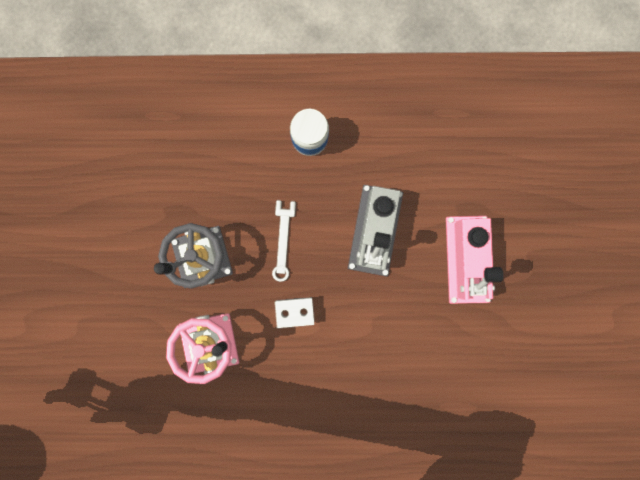

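View pics/side0.png

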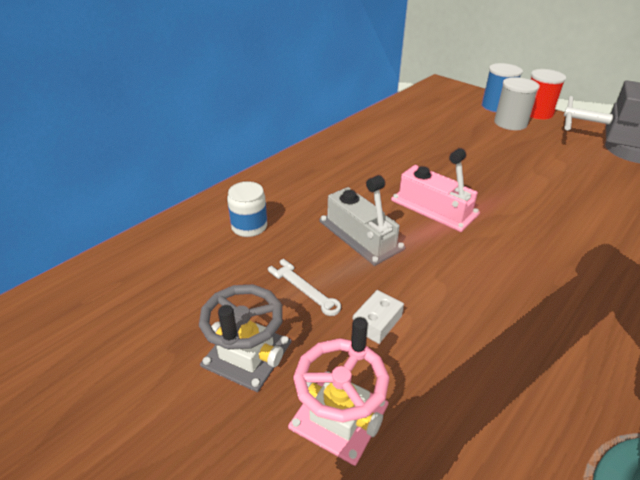

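The top view shows grey trip with button (384,206) and roller (383,241), with the pink look-alike's button at (478,237) and roller at (494,274). The dark valve has its hub at (192,256) and handle at (163,268); the pink valve's handle is at (220,349). I choose the grey trip and the dark valve.

Run:
```python
from h import *
import itertools
D={n:np.load(f'{n}0.npy',allow_pickle=True).item() for n in('top','side')}
d=D['top'];C=cloud(d);im=d['img'].astype(int)
def stats(name,m):
    P=C[m&(d['range_z']>0)];print(name,m.sum(),'med',np.median(P,0).round(4),'min',P.min(0).round(3),'max',P.max(0).round(3));return P
dark=(im.max(-1)<60);V,U=np.mgrid[:480,:640]
def box(u0,u1,v0,v1): return (U>=u0)&(U<=u1)&(V>=v0)&(V<=v1)
m=dark&box(370,398,192,220); P=stats('button',m)
v,u=np.nonzero(m);(c,r)=cv2.minEnclosingCircle(np.c_[u,v].astype(np.float32));print(c,r,onplane(d,*c,.08))
m=dark&box(370,395,230,250); stats('roller',m); v,u=np.nonzero(m);print(u.mean(),v.mean(),onplane(d,u.mean(),v.mean(),.136))
b=box(340,410,175,285)
P=C[b&(abs(C[...,2]-.065)<.005)];
rc=cv2.minAreaRect(P[:,:2].astype(np.float32));print('boxtop',rc,P[:,2].mean())
P=C[b&(C[...,2]>.004)&(C[...,2]<.075)];rc=cv2.minAreaRect(P[:,:2].astype(np.float32));print('plate',rc)
b=box(140,240,215,295)
P=C[b&(C[...,2]>.083)&(C[...,2]<.102)];print('wheel',cv2.minEnclosingCircle(P[:,:2].astype(np.float32)),len(P))
P=C[b&(C[...,2]>.142)&(C[...,2]<.155)];print('handle top',P.mean(0),len(P),cv2.minEnclosingCircle(P[:,:2].astype(np.float32)))
P=C[b&(C[...,2]>.105)&(C[...,2]<.142)];print('handle',P.mean(0),len(P))
for n,bb in(('tin',(285,335,105,160)),('spanner',(268,300,195,285)),('block',(270,320,295,332))):
    P=C[box(*bb)&(C[...,2]>.004)];print(n,P.min(0).round(3),P.max(0).round(3))
d2=D['side'];C2=cloud(d2)
a=C2[280:360,190:300];q=a[(a[...,2]>.11)&(a[...,2]<.155)];print('side handle',q.mean(0),q.min(0),q.max(0))
q=a[(a[...,2]>.083)&(a[...,2]<.102)];print('side wheel',cv2.minEnclosingCircle(q[:,:2].astype(np.float32)))
a=C2[170:200,360:390];q=a[(a[...,2]>.11)&(a[...,2]<.16)];print('side roller',q.mean(0),q.min(0),q.max(0))
a=C2[185:210,335:362];q=a[(a[...,2]>.074)&(a[...,2]<.09)];print('side btn',q.mean(0),q.min(0),q.max(0))
cr=np.hstack([cv2.resize(d['img'][180:290,335:415],(320,440)),cv2.resize(d['img'][205:315,135:245],(440,440))]);cv2.imwrite('pics/crop.png',cr[...,::-1])
```

```text
button 155 med [ 0.6528 -0.1798  0.0776] min [ 0.636 -0.195  0.065] max [ 0.669 -0.161  0.085]
(384.0, 205.5) 9.178879737854004 [ 0.6507513  -0.17615693  0.08      ]
roller 167 med [ 0.5837 -0.1623  0.1469] min [ 0.572 -0.175  0.141] max [ 0.596 -0.149  0.152]
382.02994011976045 240.21556886227546 [ 0.58413753 -0.16373128  0.136     ]
boxtop ((0.6119994521141052, -0.16936224699020386), (0.05217422544956207, 0.1503460556268692), 78.85840606689453) 0.06502526755781222
plate ((0.6126119494438171, -0.16805876791477203), (0.21731913089752197, 0.13710463047027588), 0.05056997761130333)
wheel ((0.562457263469696, 0.17340761423110962), 0.05906214192509651) 1793
handle top [0.53909947 0.21141813 0.14710178] 114 ((0.53903728723526, 0.21194609999656677), 0.009819175116717815)
handle [0.53870391 0.20530313 0.12372483] 72
tin [ 0.536 -0.086  0.004] [0.862 0.006 0.96 ]
spanner [ 0.511 -0.047  0.004] [0.673 0.043 0.96 ]
block [ 0.413 -0.051  0.004] [0.536 0.037 0.96 ]
side handle [0.53321368 0.21460287 0.13416059] [0.52689374 0.20165736 0.11023464] [0.54725096 0.22210905 0.14973859]
side wheel ((0.5591973662376404, 0.1738688349723816), 0.05896381661295891)
side roller [ 0.57747131 -0.15935188  0.13661395] [ 0.56644459 -0.17596926  0.1101525 ] [ 0.59494121 -0.14885918  0.14952095]
side btn [ 0.6466766  -0.17583785  0.07871108] [ 0.63446198 -0.19071734  0.07416121] [ 0.66135014 -0.16426281  0.082323  ]
```

View pics/crop.png

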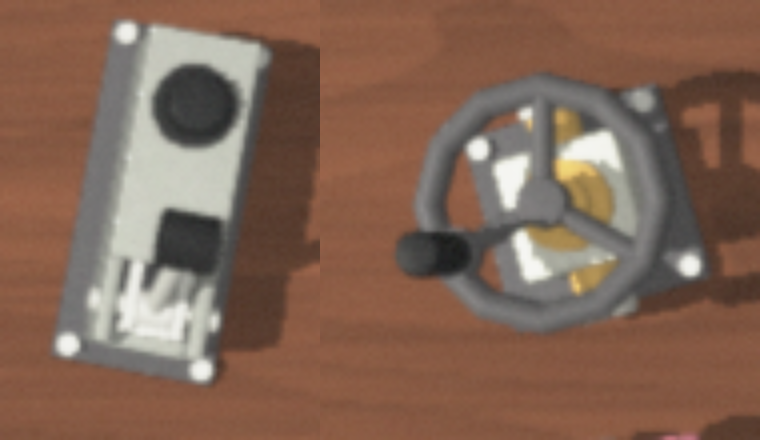

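The crop confirms it: grey trip with button and raised roller on the left, dark valve with its handle on the left of the wheel. Heights, box size and 45 mm radius all check out.

{"fn": "servo_tool", "kwargs": {"increments": [[[0,0,0,-5.6,0],[0,0,0,-5.5,0],[-3,-3.8,0,0,0],[-3,-3.8,0,0,0],[-3,-3.8,0,0,0],[-3,-3.8,0,0,0],[-3,-3.8,0,0,0],[-3,-3.8,0,0,0],[-3,-3.8,0,0,0],[-3,-3.8,0,0,0]]], "newtons": 10}}

```text
clock: 1.35
tool_pos: [0.423, 0.2555, 0.2331]
eef_rot: [0.097, 0.995, -0.0, -0.0]
wrist_force: [0.6, 0.8, -0.2]
width: 0.0004
grasp_force: 0.0
```

{"fn": "servo_tool", "kwargs": {"increments": [[[-3,-3.8,0,0,0],[-3,-3.8,0,0,0],[-3,-3.8,0,0,0],[-3,-3.8,0,0,0],[-3,-3.8,1,0,0],[-3,-3.8,1,0,0],[-3,-3.8,1,0,0],[-3,-3.8,1,0,0],[-3,-3.8,0,0,0],[0,0,0,0,0]]]}}

```text
clock: 2.6
tool_pos: [0.6217, -0.1354, 0.1925]
eef_rot: [0.1, 0.995, -0.001, -0.0]
wrist_force: [-0.5, 0.3, 0.5]
width: 0.0004
grasp_force: 0.0
```

{"fn": "servo_tool", "kwargs": {"increments": [[[-1.9,-1.8,0,0,0],[-1.8,-1.7,0,0,0],[0,0,2.5,0,0],[0,0,2.5,0,0],[0,0,2,0,0],[0,0,1,0,0],[0,0,0,0,0],[0,0,0,0,0],[0,0,0,0,0],[0,0,0,0,0]]]}}

```text
clock: 3.85
tool_pos: [0.6515, -0.1721, 0.1139]
eef_rot: [0.097, 0.995, -0.0, 0.001]
wrist_force: [-0.1, 0.5, 0.7]
width: 0.0007
grasp_force: 0.0
```

{"fn": "servo_tool", "kwargs": {"increments": [[[0,-0.5,0,0,0],[0,0,0.7,0,0],[0,0,0.6,0,0],[0,0,0.4,0,0],[0,0,0.3,0,0],[0,0,0.3,0,0],[0,0,0,0,0],[0,0,0,0,0],[0,0,0,0,0],[0,0,0,0,0]]]}}

```text
clock: 5.1
tool_pos: [0.6501, -0.1769, 0.0921]
eef_rot: [0.097, 0.995, 0.0, -0.0]
wrist_force: [-5.1, 1.3, 14.3]
width: 0.0006
grasp_force: 6.8
```

Run:
```python
from h import *
d=get_image('side');save(d,'pics/s1.png');print(read_state()['tool_pos'],read_state()['wrist_force'])
```

```text
[ 0.65005944 -0.1769481   0.0920899 ] [-5.67058666  1.87969439 13.93760988]
```

View pics/s1.png

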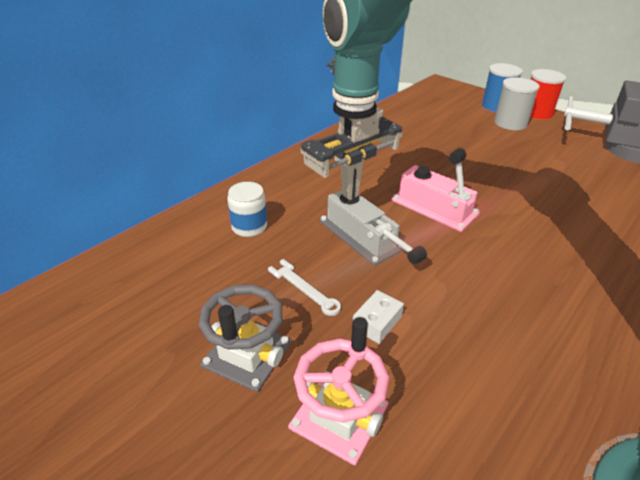

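Lever lies dropped with the roller at (417,255), button fully in.

{"fn": "servo_tool", "kwargs": {"increments": [[[0,0,-2,0,0],[0,0,-3,0,0],[0,0,-1,0,6],[4,0,0,0,6],[4,0,0,0,6],[4,0,0,0,6],[4,0,0,0,6],[2.4,0,0,0,6],[0,0,0,0,6],[0,0,0,0,6]]]}}

```text
clock: 6.4
tool_pos: [0.4707, -0.1415, 0.1504]
eef_rot: [0.097, 0.995, -0.0, 0.001]
wrist_force: [-0.2, -0.4, -0.7]
width: 0.0601
grasp_force: 0.0
```

Run:
```python
from h import *
d=get_image('side');C=cloud(d);im=d['img'].astype(int)
m=np.zeros((480,640),bool);m[238:272,400:435]=1
m&=(im.max(-1)<70)&(C[...,2]>.02)&(C[...,2]<.075)
P=C[m];print(len(P),P.mean(0),P.min(0),P.max(0));v,u=np.nonzero(m);print(u.mean(),v.mean(),onplane(d,u.mean(),v.mean(),.05))
print(read_state()['tool_pos'],read_state()['width'])
```

```text
179 [ 0.46267956 -0.13400411  0.05327285] [ 0.45314358 -0.14998239  0.03918663] [ 0.47854725 -0.12627442  0.06286585]
416.77653631284915 256.0446927374302 [ 0.46438718 -0.13746996  0.05      ]
[ 0.47085965 -0.14156406  0.15037141] 0.060091633874401224
```

{"fn": "servo_tool", "kwargs": {"increments": [[[0,0,2.5,0,6],[0,0,2.5,0,6],[0,0,2.5,0,6],[0,0,1.5,0,6],[0,0,1,0,6],[0,0,0,0,6],[0,0,0,0,1.5],[0,0,0,0,1.5],[0,0,0,0,1.5],[0,0,0,0,1.5]]], "newtons": 10}}

```text
clock: 7.7
tool_pos: [0.4699, -0.1413, 0.0506]
eef_rot: [0.097, 0.995, 0.0, 0.0]
wrist_force: [0.0, 1.3, 1.7]
width: 0.0258
grasp_force: 10.0
```

Run:
```python
from h import *
s=read_state();print(s['tool_pos'],s['width'],s['grasp_force'],s['wrist_force'])
# arc rows: angle a=1.87-> .0 ; trip x=-25+90 sin(.3-a), z=50+90cos(a-.3)
a=np.linspace(1.87,0.02,17);X=-25-90*np.sin(a-.3);Z=50+90*np.cos(a-.3)
print(np.c_[-np.diff(X)/10,-np.diff(Z)/10].round(2).tolist())
```

```text
[ 0.46993628 -0.14127647  0.05061319] 0.025792626192354326 10.000333338975906 [0.02361494 1.27562767 1.73976619]
[[-0.06, -1.04], [-0.18, -1.02], [-0.3, -1.0], [-0.41, -0.96], [-0.52, -0.9], [-0.62, -0.84], [-0.71, -0.76], [-0.79, -0.67], [-0.87, -0.58], [-0.93, -0.47], [-0.97, -0.36], [-1.01, -0.25], [-1.03, -0.13], [-1.04, -0.01], [-1.03, 0.11], [-1.01, 0.23]]
```

Roller gripped (25.8 mm). Swing it up along its arc.

{"fn": "servo_tool", "kwargs": {"increments": [[[-0.06,0,-1.04,0,1.5],[-0.18,0,-1.02,0,1.5],[-0.3,0,-1.0,0,1.5],[-0.41,0,-0.96,0,1.5],[-0.52,0,-0.9,0,1.5],[-0.62,0,-0.84,0,1.5],[-0.71,0,-0.76,0,1.5],[-0.79,0,-0.67,0,1.5],[-0.87,0,-0.58,0,1.5],[-0.93,0,-0.47,0,1.5]]]}}

```text
clock: 8.95
tool_pos: [0.523, -0.152, 0.1332]
eef_rot: [0.097, 0.995, 0.0, -0.0]
wrist_force: [-1.1, 1.0, -0.2]
width: 0.0259
grasp_force: 10.0
```

{"fn": "servo_tool", "kwargs": {"increments": [[[-0.97,0,-0.36,0,1.5],[-1.01,0,-0.25,0,1.5],[-1.03,0,-0.13,0,1.5],[-1.04,0,0,0,1.5],[-1.03,0,0.11,0,1.5],[-1.01,0,0.23,0,1.5],[0,0,0,0,1.5],[0,0,0,0,1.5],[0,0,0,0,1.5],[0,0,0,0,1.5]]]}}

```text
clock: 10.2
tool_pos: [0.5829, -0.1638, 0.1369]
eef_rot: [0.097, 0.995, -0.0, 0.001]
wrist_force: [1.2, -0.2, 5.6]
width: 0.0261
grasp_force: 10.0
```

{"fn": "servo_tool", "kwargs": {"increments": [[[0,0,0,0,6],[0,0,0,0,6],[0,0,0,0,6],[0,0,0,0,6],[0,0,0,0,6],[0,0,-1,0,6],[0,0,-2.5,0,6],[0,0,-2.5,0,6],[0,0,-2,0,6],[0,0,0,0,6]]]}}

```text
clock: 11.45
tool_pos: [0.5834, -0.1639, 0.2189]
eef_rot: [0.097, 0.995, -0.0, 0.002]
wrist_force: [-0.5, 0.1, -0.6]
width: 0.0598
grasp_force: 0.0
```

Run:
```python
from h import *
d=get_image('side');save(d,'pics/s2.png');C=cloud(d);s=read_state();print(s['tool_pos'],s['joints'],s['width'])
im=d['img'].astype(int);m=np.zeros((480,640),bool);m[170:200,360:392]=1;m&=(C[...,2]>.11)&(C[...,2]<.156)&(im.max(-1)<70)
print(C[m].mean(0),m.sum())
c=np.array([.561,.1736]);r=.045
# circle steps: start angle from handle
h=np.array([.539,.2117]);x=np.array([-.981,.193]);y=np.array([.193,.981])
D=h-s['tool_pos'][:2];print('delta tool',D@x,D@y,np.degrees(np.arctan2(*(h-c)[::-1])))
```

```text
[ 0.58264459 -0.16363002  0.21750895] [-0.02936219  0.41267046  0.32273663  1.75198019 -0.15217791  0.99959405
  1.72713749] 0.05988211904970564
[ 0.5770441  -0.15774492  0.13997274] 200
delta tool 0.11525403427142972 0.3597753441869862 120.0033324541043
```

View pics/s2.png

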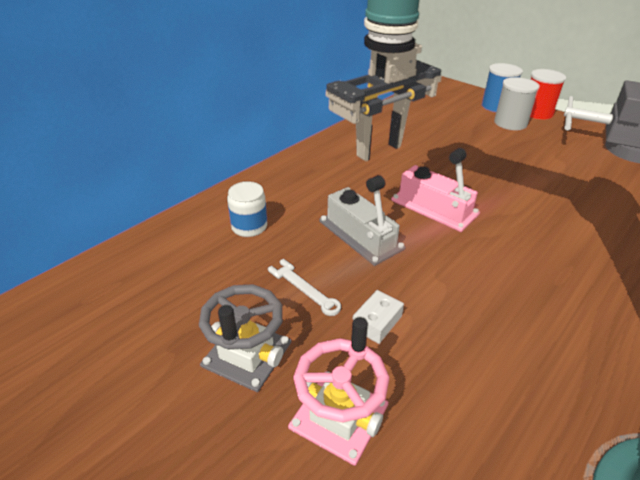

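Lever is up by itself: roller back at (376,184). On to the handle.

{"fn": "servo_tool", "kwargs": {"increments": [[[1.4,4.5,0,0,6],[1.4,4.5,0,0,6],[1.4,4.5,0,0,6],[1.4,4.5,0,0,6],[1.5,4.5,0,0,6],[1.5,4.5,0,0,6],[1.5,4.5,0,0,6],[1.5,4.5,0,0,6],[0,0,0,0,6],[0,0,0,0,6]]]}}

```text
clock: 12.75
tool_pos: [0.5376, 0.211, 0.2158]
eef_rot: [0.097, 0.995, -0.001, -0.001]
wrist_force: [-0.3, -0.1, -0.6]
width: 0.0601
grasp_force: 0.0
```

{"fn": "servo_tool", "kwargs": {"increments": [[[-0.1,0.1,2.5,0,6],[0,0,2.5,0,6],[0,0,2,0,6],[0,0,1.9,0,6],[0,0,0,0,6],[0,0,0,0,1],[0,0,0,0,1],[0,0,0,0,1],[0,0,0,0,1],[0,0,0,0,1]]], "newtons": 25}}

```text
clock: 14.0
tool_pos: [0.5394, 0.2126, 0.128]
eef_rot: [0.097, 0.995, -0.0, 0.0]
wrist_force: [-0.7, -1.3, 2.1]
width: 0.0196
grasp_force: 25.0
```

```bash
cat > arc.py <<'E'
import sys
from h import *
# python arc.py startdeg stepdeg n : rows along circle about c from commanded angle
c=np.array([.561,.1736]);r=.045
s=read_state();p=s['tool_pos'][:2];print(s['clock'],s['tool_pos'],s['width'],s['grasp_force'],s['wrist_force'],s['joints'].round(2))
print('angle now',np.degrees(np.arctan2(*(p-c)[::-1])),'r',np.linalg.norm(p-c))
a0,st,n=map(float,sys.argv[1:4])
q=s['eef_rot'];th=2*np.arctan2(q[1],q[0]);x=np.array([np.cos(th),np.sin(th)]);y=np.array([np.sin(th),-np.cos(th)])
a=np.radians(a0+st*np.arange(n+1));P=c+r*np.c_[np.cos(a),np.sin(a)];P[0]=p
d=np.diff(P,axis=0)*100
print(np.c_[d@x,d@y].round(2).tolist())
E
python3 arc.py 120 -30 12
```

```text
14.0 [0.53935991 0.21262215 0.12802799] 0.01961884533159347 25.000394582748413 [-0.65874959 -1.31776134  2.0580894 ] [-0.57  0.48  0.17  1.87 -0.11  0.8   1.04]
angle now 119.01096335523762 r 0.044620866993451434
[[-2.01, 1.0], [-2.32, -0.16], [-1.93, -1.3], [-1.03, -2.09], [0.16, -2.32], [1.3, -1.93], [2.09, -1.03], [2.32, 0.16], [1.93, 1.3], [1.03, 2.09], [-0.16, 2.32], [-1.3, 1.93]]
```

{"fn": "servo_tool", "kwargs": {"increments": [[[-2.0,1.0,0,0,1],[-2.32,-0.16,0,0,1],[-1.93,-1.3,0,0,1],[-1.03,-2.09,0,0,1],[0.16,-2.32,0,0,1],[1.3,-1.93,0,0,1],[0,0,0,0,1],[0,0,0,0,1],[0,0,0,0,1],[0,0,0,0,1]]]}}

```text
clock: 15.25
tool_pos: [0.5837, 0.1343, 0.128]
eef_rot: [0.097, 0.995, -0.0, 0.001]
wrist_force: [-0.9, -1.9, 5.5]
width: 0.0193
grasp_force: 25.0
```

```bash
python3 arc.py -60 -7 5; python3 arc.py -95 -27 3
```

```text
15.25 [0.58368525 0.13433402 0.12799303] 0.0193205443097356 25.00088542699814 [-0.93470053 -1.89696744  5.47426208] [-0.42  0.51  0.18  1.83 -0.12  0.82  1.2 ]
angle now -59.98356306404248 r 0.04534796458419068
[[0.46, -0.31], [0.47, -0.28], [0.5, -0.22], [0.53, -0.16], [0.54, -0.09]]
15.25 [0.58368525 0.13433402 0.12799303] 0.0193205443097356 25.00088542699814 [-0.93470053 -1.89696744  5.47426208] [-0.42  0.51  0.18  1.83 -0.12  0.82  1.2 ]
angle now -59.98356306404248 r 0.04534796458419068
[[4.59, -0.79], [1.73, 1.19], [1.01, 1.84]]
```

{"fn": "servo_tool", "kwargs": {"increments": [[[0.46,-0.31,0,0,1],[0.47,-0.28,0,0,1],[0.5,-0.22,0,0,1],[0.53,-0.16,0,0,1],[0.54,-0.09,0,0,1],[0,0,0,0,1],[0,0,0,0,1],[0,0,0,0,1],[0,0,0,0,1],[0,0,0,0,1]]]}}

```text
clock: 16.5
tool_pos: [0.5679, 0.131, 0.1292]
eef_rot: [0.097, 0.995, 0.003, 0.013]
wrist_force: [31.6, 3.4, -19.1]
width: 0.0194
grasp_force: 25.0
```

```bash
python3 arc.py -95 -25 2; python3 arc.py -145 -7 6
```

```text
16.5 [0.56788779 0.13102033 0.12919785] 0.019443989076834884 24.995136559009552 [ 31.61190363   3.41323694 -19.10371301] [-0.43  0.47  0.19  1.88 -0.12  0.77  1.19]
angle now -80.81129616132567 r 0.04313316316045285
[[2.95, -0.21], [1.66, 1.01]]
16.5 [0.56788779 0.13102033 0.12919785] 0.019443989076834884 24.995136559009552 [ 31.61190363   3.41323694 -19.10371301] [-0.43  0.47  0.19  1.88 -0.12  0.77  1.19]
angle now -80.81129616132567 r 0.04313316316045285
[[4.99, 1.21], [0.32, 0.45], [0.26, 0.48], [0.2, 0.51], [0.14, 0.53], [0.07, 0.54]]
```

Stop felt (31 N) near the plate-derived zero direction. Relieve the push and refine the zero.

{"fn": "servo_tool", "kwargs": {"increments": [[[-0.6,0,0,0,1],[-0.4,0,0,0,1],[0,0,0,0,1],[0,0,0,0,1],[0,0,0,0,1],[0,0,0,0,1],[0,0,0,0,1],[0,0,0,0,1],[0,0,0,0,1],[0,0,0,0,1]]]}}

```text
clock: 17.75
tool_pos: [0.5689, 0.1309, 0.129]
eef_rot: [0.096, 0.995, 0.003, 0.003]
wrist_force: [6.8, 5.8, 1.5]
width: 0.0194
grasp_force: 25.0
```

```bash
python3 arc.py -80 30 12
python3 - <<'E'
from h import *
d=np.load('top0.npy',allow_pickle=True).item();C=cloud(d)
b=np.zeros((480,640),bool);b[215:315,135:245]=1
m=b&(C[...,2]>.0045)&(C[...,2]<.016)
Q=C[m][:,:2];rc=cv2.minAreaRect(Q.astype(np.float32));print('plate',rc,m.sum())
d=get_image('side');cv2.imwrite('pics/s3.png',cv2.resize(d['img'][240:400,150:350],(800,640))[:600,:,::-1])
E
```

```text
17.75 [0.56890341 0.13086462 0.12903342] 0.0194457865247067 24.999577403068542 [6.79300397 5.83267961 1.54624956] [-0.42  0.48  0.18  1.87 -0.12  0.8   1.2 ]
angle now -79.52220262119333 r 0.04346005976996538
[[-1.91, 1.21], [-0.95, 2.13], [0.24, 2.32], [1.37, 1.88], [2.13, 0.95], [2.32, -0.24], [1.88, -1.37], [0.95, -2.13], [-0.24, -2.32], [-1.37, -1.88], [-2.13, -0.95], [-2.32, 0.24]]
plate ((0.5386176109313965, 0.19595107436180115), (0.2122626155614853, 0.17815136909484863), 88.73433685302734) 750
```

View pics/s3.png

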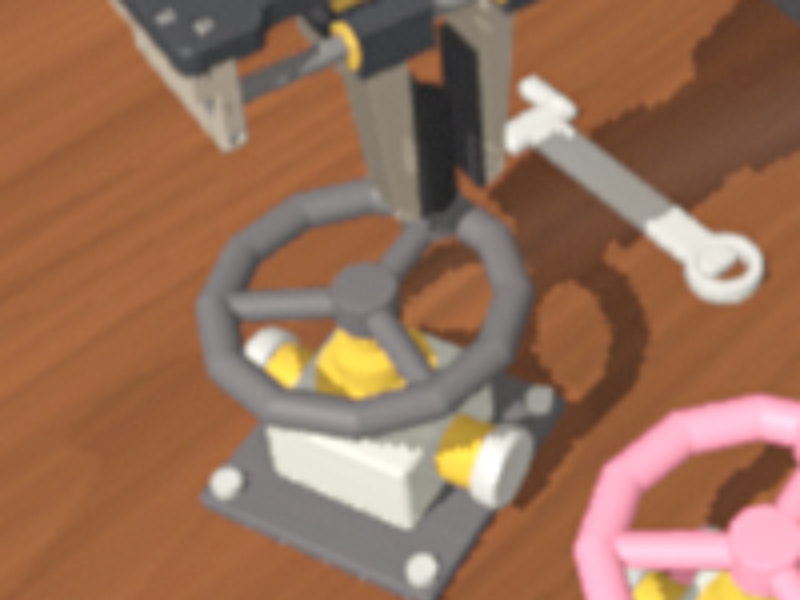

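Crop: hub at (367,290), the other two spokes meet the rim at about (222,303) and (430,385), handle foot near (437,222).

Run:
```python
from h import *
d=np.load('side0.npy',allow_pickle=True).item()
f=lambda u,v,z:onplane(d,150+u/4,240+v/4,z)[:2]
h=f(367,290,.096);print('hub',h)
for n,(u,v) in dict(left=(222,303),low=(430,385),hand=(437,222)).items():
    w=f(u,v,.088)-f(365,302,.088);print(n,np.degrees(np.arctan2(w[1],w[0])),np.linalg.norm(w))
# plate corner bolts: side and top0
b={k:f(*p,.012) for k,p in dict(A=(227,480),B=(421,569),C=(540,398)).items()}
for p,q in('AB','BC'): w=b[q]-b[p];print('side plate',p,q,np.degrees(np.arctan2(w[1],w[0])),np.linalg.norm(w))
t=np.load('top0.npy',allow_pickle=True).item();g=lambda u,v:onplane(t,135+(u-320)/4,205+v/4,.012)[:2]
b=dict(A=g(480,148),B=g(643,100),C=g(690,265));print(b)
for p,q in('AB','BC'): w=b[q]-b[p];print('top plate',np.degrees(np.arctan2(w[1],w[0])),np.linalg.norm(w))
print('centre from bolts A,C',(b['A']+b['C'])/2)
```

```text
hub [0.55636551 0.17411455]
left 42.5156946113175 0.049744978711842386
low 167.4737035630359 0.04496688917096477
hand -77.320478771761 0.04408520109024138
side plate A B -164.86506650624136 0.08363255669967695
side plate B C -74.78632225870128 0.08438588441005401
{'A': array([0.59090999, 0.22416182]), 'B': array([0.61387728, 0.14422594]), 'C': array([0.53296289, 0.1210544 ])}
top plate -73.96950716175179 0.08316996310726435
top plate -164.01982285977627 0.08416685491323404
centre from bolts A,C [0.56193644 0.17260811]
```

```bash
sed -i 's/^c=.*/c=np.array([.5568,.1748]);r=.045/' arc.py; python3 arc.py -74.4 30 13
```

```text
17.8 [0.56888704 0.13088285 0.12903267] 0.019551531117262336 24.999589025974274 [7.3514406  5.22666348 3.25968836] [-0.42  0.48  0.18  1.87 -0.12  0.8   1.2 ]
angle now -74.61183890077854 r 0.045550111878917714
[[-1.73, 1.6], [-0.74, 2.21], [0.47, 2.28], [1.55, 1.74], [2.21, 0.74], [2.28, -0.47], [1.74, -1.55], [0.74, -2.21], [-0.47, -2.28], [-1.55, -1.74], [-2.21, -0.74], [-2.28, 0.47], [-1.74, 1.55]]
```

{"fn": "servo_tool", "kwargs": {"increments": [[[-1.73,1.6,0,0,1],[-0.74,2.21,0,0,1],[0.47,2.28,0,0,1],[1.55,1.74,0,0,1],[2.21,0.74,0,0,1],[2.28,-0.47,0,0,1],[0,0,0,0,1],[0,0,0,0,1],[0,0,0,0,1],[0,0,0,0,1]]]}}

```text
clock: 19.05
tool_pos: [0.5418, 0.2167, 0.129]
eef_rot: [0.096, 0.995, 0.001, -0.0]
wrist_force: [-2.6, 1.0, 11.2]
width: 0.0195
grasp_force: 25.0
```

```bash
python3 arc.py 105.6 30 10
```

```text
19.05 [0.54177202 0.21668339 0.12899505] 0.019529641071262403 25.001770555973053 [-2.60354012  0.97004755 11.22370742] [-0.57  0.48  0.17  1.86 -0.11  0.8   1.04]
angle now 109.73824976472726 r 0.04449784735295789
[[1.48, -1.35], [0.73, -2.21], [-0.47, -2.28], [-1.55, -1.74], [-2.21, -0.73], [-2.28, 0.47], [-1.74, 1.55], [-0.73, 2.21], [0.47, 2.28], [1.55, 1.74]]
```

{"fn": "servo_tool", "kwargs": {"increments": [[[1.48,-1.35,0,0,1],[0.73,-2.21,0,0,1],[-0.47,-2.28,0,0,1],[-1.55,-1.74,0,0,1],[-2.21,-0.73,0,0,1],[-2.28,0.47,0,0,1],[-1.74,1.55,0,0,1],[-0.73,2.21,0,0,1],[0,0,0,0,1],[0,0,0,0,1]]]}}

```text
clock: 20.3
tool_pos: [0.6008, 0.1639, 0.129]
eef_rot: [0.096, 0.995, 0.001, 0.0]
wrist_force: [-2.0, 2.1, 10.3]
width: 0.0193
grasp_force: 25.0
```

```bash
python3 arc.py -14.4 30 10
```

```text
20.3 [0.60075376 0.16393556 0.12900958] 0.01931730288650103 25.00169724225998 [-1.9916713   2.11578367 10.27771142] [-0.46  0.54  0.19  1.77 -0.13  0.85  1.17]
angle now -13.884010757766852 r 0.045276582016065985
[[0.5, 2.24], [1.55, 1.74], [2.21, 0.73], [2.28, -0.47], [1.74, -1.55], [0.73, -2.21], [-0.47, -2.28], [-1.55, -1.74], [-2.21, -0.73], [-2.28, 0.47]]
```

{"fn": "servo_tool", "kwargs": {"increments": [[[0.5,2.24,0,0,1],[1.55,1.74,0,0,1],[2.21,0.73,0,0,1],[2.28,-0.47,0,0,1],[1.74,-1.55,0,0,1],[0.73,-2.21,0,0,1],[-0.47,-2.28,0,0,1],[-1.55,-1.74,0,0,1],[0,0,0,0,1],[0,0,0,0,1]]]}}

```text
clock: 21.55
tool_pos: [0.5267, 0.1409, 0.129]
eef_rot: [0.097, 0.995, 0.001, 0.002]
wrist_force: [1.6, 0.6, 9.7]
width: 0.0199
grasp_force: 25.0
```

```bash
python3 arc.py -134.4 20 3
```

```text
21.55 [0.5266986  0.14093275 0.1289772 ] 0.01987281168352542 25.001542568206787 [1.5674114  0.55287816 9.7001109 ] [-0.48  0.43  0.19  1.96 -0.11  0.76  1.16]
angle now -131.63086480872178 r 0.045310980720282695
[[-1.27, -0.48], [-1.56, -0.09], [-1.5, 0.45]]
```

{"fn": "servo_tool", "kwargs": {"increments": [[[-1.27,-0.48,0,0,1],[-1.56,-0.09,0,0,1],[-1.5,0.45,0,0,1],[0,0,0,0,1],[0,0,0,0,1],[0,0,0,0,1],[0,0,0,0,1],[0,0,0,0,1],[0,0,0,0,1],[0,0,0,0,1]]]}}

```text
clock: 22.8
tool_pos: [0.5688, 0.1311, 0.129]
eef_rot: [0.097, 0.995, 0.001, 0.002]
wrist_force: [2.2, -1.0, 8.8]
width: 0.0197
grasp_force: 25.0
```

```bash
python3 arc.py -74.4 20 1
python3 - <<'E'
from h import *
d=get_image('side');cv2.imwrite('pics/s4.png',cv2.resize(d['img'][240:400,150:350],(800,640))[:600,:,::-1])
E
```

```text
22.8 [0.5688265  0.13105204 0.12899996] 0.019663622164831425 25.00139057636261 [ 2.15964592 -1.01061185  8.82260673] [-0.44  0.48  0.2   1.87 -0.13  0.8   1.2 ]
angle now -74.62884586614555 r 0.04537092871875595
[[-1.25, 0.98]]
```

View pics/s4.png

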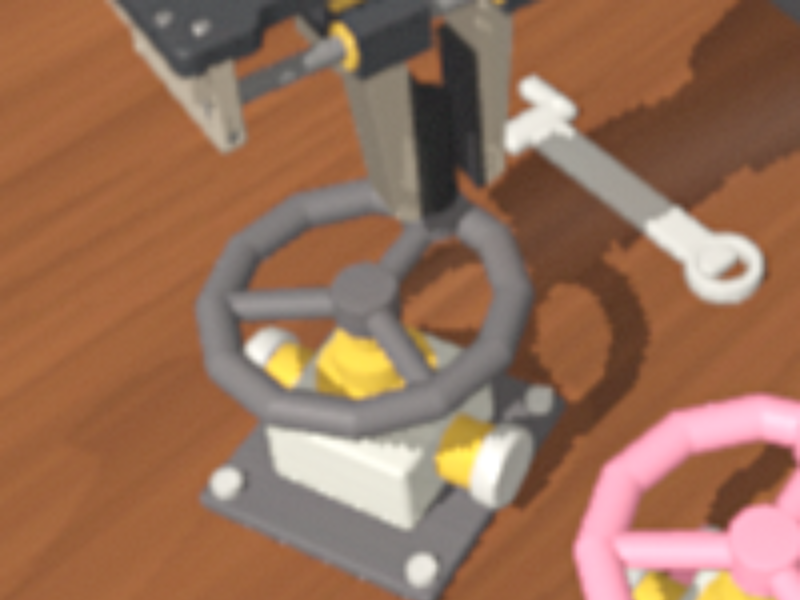

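The wheel stands exactly as in the closed picture (hub (367,290), spokes (222,303), (430,385)), two turns later, with the grip held at 25 N. Handing in.

```bash
python3 -c "
from cell import finish_job
print(finish_job())"
```

```text
the job is handed in; nothing more can be done
None
```

I handed the job in at about 23 s, but no verdict came back: the button was pressed and the lever dropped, I lifted it until it stayed up by itself, and I closed the wheel against its stop, then backed it off two full turns (spokes look the same as when closed), still gripping the crank handle at 25 N, with no contact with the loose things that I saw.

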